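# Push a heatsink through the scan gap and start the scan

### The job

Push the finned heatsink along the bench, straight through the narrow gap between the two grey sensor heads, until it sits wholly inside the yellow square behind them; keep it flat on the bench, never picking it up or tipping it. Then press the green start button on the grey control box all the way and let it go. Leave the other things on the bench where they are.

Things in the scene. Friction and masses are not known exactly. Their poses are not given: they have to be found in the camera images.
- station: Fixed: two grey sensor heads, blue tops, 55 mm tall. Origin on the bench midway between them; x points along the gap from the heatsink's side to the yellow square, y across, z up. Gap 87 mm wide (inner faces at y = +-43.5 mm); each head spans x -22.5 to 22.5 mm and out to |y| = 93.5 mm; inner corners rounded, radius 15 mm.
- square (a point): Centre of the square taped on the bench in yellow (flat, nothing to catch on), on the bench surface, 140 mm along the station's +x from its origin, axes as the station's. Inside the tape it is 110 x 110 mm; the tape is 6 mm wide.
- heatsink: Loose finned aluminium heatsink, copper base, 80 x 80 mm and 40 mm tall, about 0.3 kg. Origin at the centre of its underside. Fins run along y: the faces at x = +-40 mm are whole flat fins, those at y = +-40 mm show fin ends above a base 8 mm high. Starts about 130 mm before the station's origin (-x), up to 40 mm off the gap's line and 0.4 rad askew. Slides with friction and stays where left.
- corner_a (a point): Corner of the heatsink's underside at (40, 40) mm in its own x, y
- corner_b (a point): Corner of the heatsink's underside at (40, -40) mm in its own x, y
- corner_c (a point): Corner of the heatsink's underside at (-40, -40) mm in its own x, y
- corner_d (a point): Corner of the heatsink's underside at (-40, 40) mm in its own x, y
- start_top (a point): Centre of the top face of the round green start button (diameter 28 mm), on top of the fixed grey control box (100 x 100 x 45 mm). The button faces up. The control box stands at the left or at the right end of the work, the white power supply at the other.
- start (a joint): Travel of the start button in m: 0 released, 0.006 fully down; spring, about 5 N at full travel; it counts as pressed above 0.004 and springs back.
- supply: Fixed small white bench power supply, 110 (x) x 100 (y) x 55 mm, origin under its centre; not used.
- small_sink: small loose brass finned heatsink, 36 x 36 x 22 mm, beside the square; origin at the centre of its underside. Leave alone.
- capacitor: loose blue upright capacitor can, diameter 25, 40 mm tall, beside a sensor head; origin at the centre of its underside. Leave alone.
- adapter: loose black power adapter, 85 (x) x 50 (y) x 32 mm, beside the square; origin at the centre of its underside. Leave alone.
Mind the look-alikes: they are no part of the job. Of the things that look like the heatsink, the larger one is meant.

How it is judged:
By the outcome, as a careful person would: the job done as asked, in the order asked, and still so for the second after the job is handed in, with the robot touching nothing.
It also fails if it takes over 72 s, if anything falls off the work surface, if the arm or the gripper's body presses on something with over 40 N, if the wrist force passes 120 N, or if a joint passes its speed limit or range.

### The arm

A 6-joint arm with a two-finger parallel gripper is mounted at the origin on the work surface. World frame = base frame: x ahead of the robot, y to its left, z up, the work surface at z = 0. Lengths are in mm, angles in rad, forces in N, time in s.
With the tool pointing down it reaches from about 350 to 875 mm from the base axis. Payload 4.2 kg.
Tool frame: the origin (TCP) lies between the finger pads; the fingertips stand 19 mm ahead of it and the grasp point (between the pads) is the TCP; z points along the fingers, x is the direction in which the jaws open and shut, and the axes are right-handed (so a half turn about z gives the same grasp; the last joint's range is limited). The gripper opens to 87 mm and grips with 3 to 60 N. Pads are 19 mm wide; open, the fingers measure 117 mm over their backs; the gripper's body (75 mm by 190 mm) begins 51 mm behind the grasp point.
Start: joints at [-0.924, 0.385, 0.008, 0, -1.194, -0.259], TCP at [236.359, -578.562, 241.55] pointing down, gripper open.
Joint ranges: [-3.14, 3.14], [-1.21, 2.06], [-1.07, 1.41], [-3.16, 2.05], [-2.99, -0.16], [-3.1, 3.1]. Speed limits (rad/s): [2.79, 2.79, 3.14, 3.14, 3.14, 3.14].

### API

Orientations are given as a unit quaternion [w, x, y, z].
In Python, from bench import manip, capture, ticket gives the robot as it stands. The module is installed in compiled form; this text tells all that it offers.
- The arm moves only by the tool jog_arm, never from a script. Its argument "steps" is a list of rows, each an object with "delta_rot": the turn, a rotation vector about the tool's x, y, z scaled (see below), a list of three; "delta_pos": the shift along the tool's x, y, z scaled (see below), a list of three; "grip": the opening, from -1 (shut) to 1 (fully open). A call has 1 to 8 rows; each row shifts and turns the commanded pose from where the row before left it, along the tool's axes as they then stand; what a row does not reach is not made up. The controller multiplies each number of a shift by 0.03 m and each number of a turn by pi rad. A row lasts 1/10 s, in which the tool goes at most 50 mm and 8.59 degrees, less where a joint would pass 70% of its speed; a pose out of reach is approached as far as the arm can. A call with a number of a shift or a turn outside -1 to 1 is refused whole. A call with a gripper value outside its range is refused whole. The fingers move at their own pace and stop on an object; the grip force is fixed at half the most. Time passes only in rows, so rows that do not move let the fingers close. It gives the time, the measured TCP pose, the force and the opening at its end, in the units of the state.
- manip.read_state(): the state, without advancing time (a new reading comes with each control period).
- capture(name): name is "side" or "top"; returns a dict with "pixels" (480x640x3 uint8, blue, green, red), "range_z" (480x640 float32, mm along the optical axis (not along the pixel's ray), 0 where there is no reading), "fx", "fy", "cx", "cy" (pixels), "world_to_cam" (4x4, takes a point from world to camera coordinates). Camera axes: x right, y up, looking along -z (the intrinsics and any distortion apply to the point x, -y, -z); pixel columns grow to the right and rows downward; lengths in mm; the calibration is good to about 2 mm. A picture is of the moment at which its call begins.
- ticket.sign_off(): hands the job in, once; it reports no verdict.
The state is a dict: "time": time; "q": joint angles; "dq": joint speeds; "joint_torque": joint torques, N m; "tool_pos": TCP position; "orientation": TCP orientation; "wrist_force": force on the tool from outside, world axes, zero at the start; "ft_torque": the same for the moment, N m; "grip_width": opening from 0.0 (shut) to 1.0 (fully open).
Only numpy, scipy, OpenCV 4.12 (cv2) and the standard library are available. Lean on these libraries where they do the work, as an engineer would, in place of code of your own. Each camera call takes 0.05 s, during which the arm holds its last target. There are 200 camera calls.

## Working session

There is one attempt and no reset: what is moved stays moved. The work goes in short steps, Python scripts to look and compute and a tool call to move; the robot and the scene stay as the last step left them, time stands still between calls to the robot, and variables do not carry over. Pictures are saved under pics/ and viewed, about 8 in all and at most 12, crops included, and the job is handed in when it is done.

Besides the shell and the picture viewer there is one more tool, called after "Emit:" as a command line: name --argument value ..., lists and objects as JSON in quotes. jog_arm: Moves the arm, as the interface text tells. Its arguments: {"type":"object","properties":{"steps":{"type":"array","items":{"type":"object","properties":{"delta_rot":{"type":"array","items":{"type":"number","minimum":-1,"maximum":1}},"delta_pos":{"type":"array","items":{"type":"number","minimum":-1,"maximum":1}},"grip":{"type":"number"}}}}},"required":["steps"]}

```bash
mkdir -p pics; cat > h.py <<'E'
import numpy as np, cv2
from bench import manip, capture, ticket
def cloud(c):
    z=c["range_z"]; v,u=np.mgrid[0:480,0:640]
    X=(u-c["cx"])/c["fx"]*z; Y=(v-c["cy"])/c["fy"]*z
    P=np.stack([X,-Y,-z,np.ones_like(z)],-1)
    W=P@np.linalg.inv(c["world_to_cam"]).T
    W=W[...,:3]; W[z<=0]=np.nan
    return W
E
python3 - <<'E'
from h import *
for n in("top","side"):
    c=capture(n); cv2.imwrite(f"pics/{n}0.png",c["pixels"]); np.save(n+"W.npy",cloud(c)); np.save(n+"I.npy",c["pixels"])
    W=cloud(c); print(n,c["fx"],np.linalg.inv(c["world_to_cam"]).round(2).tolist(), [k for k in c], W[240,320])
s=manip.read_state(); print({k:np.round(v,3) for k,v in s.items()})
E
```

```text
top 492.6836488749997 [[0.01, 1.0, -0.08, 469.81], [-1.0, 0.01, -0.01, 0.74], [-0.01, 0.08, 1.0, 1118.71], [0.0, 0.0, 0.0, 1.0]] ['pixels', 'range_z', 'fx', 'fy', 'cx', 'cy', 'world_to_cam'] [552.85296822  14.27786947   2.40130391]
side 529.0609381285527 [[-0.72, 0.51, -0.48, 65.75], [-0.69, -0.54, 0.47, 486.83], [-0.02, 0.67, 0.74, 854.87], [0.0, 0.0, 0.0, 1.0]] ['pixels', 'range_z', 'fx', 'fy', 'cx', 'cy', 'world_to_cam'] [628.33589587 -41.67590264  -1.29859262]
{'time': np.float64(0.1), 'q': array([-0.924,  0.385,  0.007, -0.   , -1.194, -0.259]), 'dq': array([ 0.001, -0.003,  0.002,  0.002,  0.001,  0.   ]), 'joint_torque': array([-1.0000e-03, -3.9169e+01,  1.8793e+01,  4.2320e+00,  1.3000e-02,
       -0.0000e+00]), 'tool_pos': array([ 236.167, -578.123,  240.578]), 'orientation': array([-0.001,  0.558,  0.83 ,  0.001]), 'wrist_force': array([-0.848,  0.283,  0.308]), 'ft_torque': array([-0.045, -0.   ,  0.019]), 'grip_width': np.float64(0.997)}
```

View pics/top0.png

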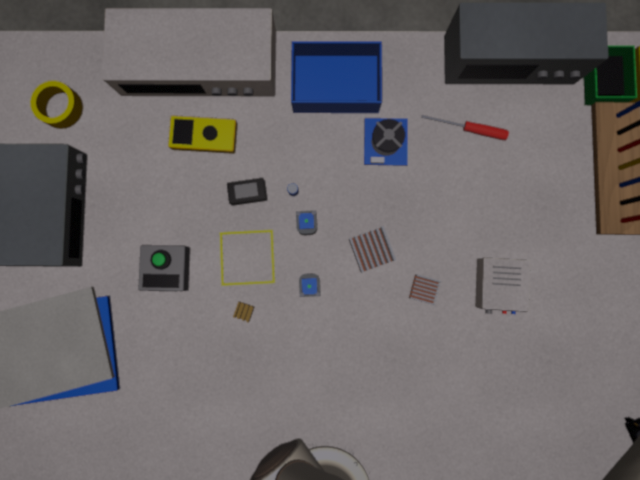

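View pics/side0.png

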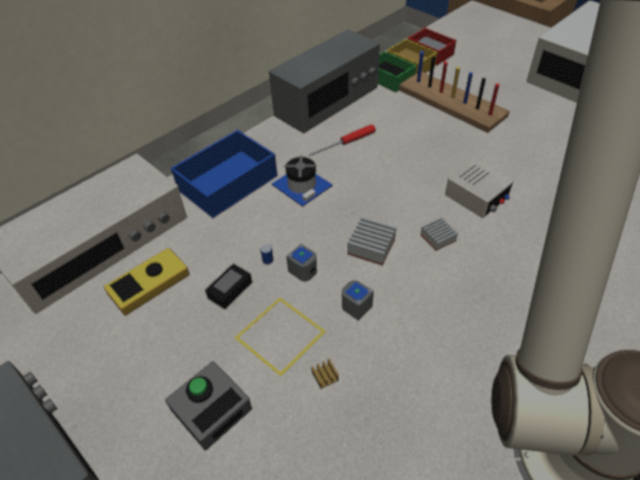

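Top view: the candidates are the large heatsink at (372,250), a smaller look-alike at (424,289) and the brass sink at (244,312). I choose (372,250). The heads are at (307,222) and (310,286), the square at (247,258) and the green button at (158,259). Station +x runs roughly along world +y.

```bash
cat >> h.py <<'E'
def rect(W,box,zlo,zhi):
    x0,x1,y0,y1=box
    m=(W[...,0]>x0)&(W[...,0]<x1)&(W[...,1]>y0)&(W[...,1]<y1)&(W[...,2]>zlo)&(W[...,2]<zhi)
    p=W[m]; r=cv2.minAreaRect(p[:,:2].astype(np.float32)); return len(p),np.round(r[0],1),np.round(r[1],1),round(r[2],1),np.round(np.median(p[:,2]),1)
def sq(I,W):
    hsv=cv2.cvtColor(I,cv2.COLOR_BGR2HSV)
    m=(hsv[...,0]>20)&(hsv[...,0]<35)&(hsv[...,1]>100)&(np.abs(W[...,2])<12)&(W[...,1]>80)&(W[...,1]<300)&(W[...,0]>440)&(W[...,0]<640)
    r=cv2.minAreaRect(W[m][:,:2].astype(np.float32)); return m.sum(),np.round(r[0],1),np.round(r[1],1),r[2]
E
python3 - <<'E'
from h import *
for n in("top","side"):
    W=np.load(n+"W.npy"); I=np.load(n+"I.npy"); print(n)
    def pt(u,v): print((u,v),W[v,u].round(1))
    if n=="top":
        for p in[(372,250),(424,289),(307,222),(310,286),(247,258),(158,259),(244,312),(247,190),(293,188),(500,285),(165,282)]: pt(*p)
    X,Y=W[...,0],W[...,1]
    for nm,b,lo,hi in[("sink",(500,640,-190,-50),33,50),("headL",(560,700,0,75),48,65),("headR",(440,530,0,75),48,65),("box",(430,600,300,460),38,50),("butt",(430,600,300,460),52,75),("supply",(400,600,-450,-280),48,65),("look",(430,520,-280,-160),15,60),("adapter",(620,720,90,220),25,40),("brass",(400,480,100,220),14,30)]:
        try: print(nm,rect(W,b,lo,hi))
        except Exception as e: print(nm,"none")
    print("sq",sq(I,W))
    hsv=cv2.cvtColor(I,cv2.COLOR_BGR2HSV)
    m=(hsv[...,0]>45)&(hsv[...,0]<80)&(hsv[...,1]>120)&(Y>300)&(Y<460)&(X>400)&(X<620)
    print("green",m.sum(),np.nanmedian(W[m],0),np.nanmax(W[m],0))
I=np.load("topI.npy"); cv2.imwrite("pics/crop.png",cv2.resize(I[190:320,130:450],None,fx=2.5,fy=2.5,interpolation=2))
E
```

```text
top
(372, 250) [ 528.7 -100.1   40.9]
(424, 289) [ 444.5 -214.6   31.7]
(307, 222) [588.   42.2  54.3]
(310, 286) [449.7  34.4  56.9]
(247, 258) [511.1 180.7  -4. ]
(158, 259) [505.  359.3  69.6]
(244, 312) [389.7 183.6   5.7]
(247, 190) [662.  178.1  29.9]
(293, 188) [664.7  74.3  42.8]
(500, 285) [ 454.7 -373.3   52.2]
(165, 282) [455.9 350.5  45.8]
sink (613, array([ 532.4, -101.2]), array([79.9, 80.5]), 20.4, np.float64(39.9))
headL (427, array([589.6,  44.5]), array([50.8, 43.8]), 0.5, np.float64(52.3))
headR (336, array([459.3,  36.9]), array([36.6, 43.3]), 0.4, np.float64(52.0))
box (1748, array([487.6, 359.3]), array([ 98.5, 101.3]), 0.4, np.float64(45.5))
butt (320, array([505.6, 359.1]), array([42.4, 42.4]), 13.1, np.float64(59.3))
supply (2435, array([ 456.8, -385.9]), array([102.4, 110.9]), 87.1, np.float64(55.1))
look (243, array([ 448.1, -220.5]), array([56.2, 46.5]), 74.5, np.float64(27.3))
adapter (816, array([661.5, 179.4]), array([50.7, 83.5]), 8.5, np.float64(32.3))
brass (40, array([407., 180.]), array([37.1, 11.3]), 89.9, np.float64(21.3))
sq (np.int64(408), arra
[... 361 characters left out ...]
46.8, 39.9]), 89.9, np.float64(53.1))
box (3045, array([488.9, 359.6]), array([100.4, 103.5]), 89.2, np.float64(46.2))
butt (550, array([506.8, 359.7]), array([43.6, 42.3]), 4.8, np.float64(59.9))
supply (1597, array([ 457.6, -385.6]), array([106.5, 112. ]), 87.3, np.float64(56.1))
look (458, array([ 448.5, -220.1]), array([58.3, 51.6]), 74.6, np.float64(26.6))
adapter (903, array([663.2, 179.9]), array([52.1, 85.4]), 7.9, np.float64(33.3))
brass (80, array([403.7, 180. ]), array([37.4, 16.3]), 74.3, np.float64(22.4))
sq (np.int64(499), array([514.3, 179.7]), array([122.4, 122.3]), 3.2743923664093018)
green 250 [504.56020761 360.68959469  67.315456  ] [522.93263072 373.22275105  71.70247399]
```

View pics/crop.png

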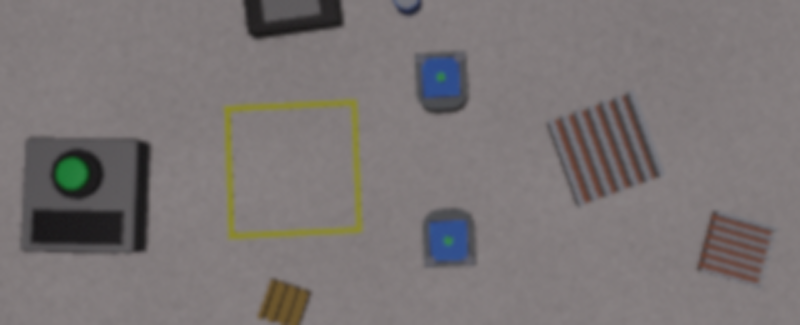

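Emit:
jog_arm --steps '[{"delta_pos":[0.53,0.94,0],"grip":-0.08},{"delta_pos":[0.53,0.94,0],"grip":-0.08},{"delta_pos":[0.53,0.94,0],"grip":-0.08},{"delta_pos":[0.53,0.94,0],"grip":-0.08},{"delta_pos":[0.53,0.94,0],"grip":-0.08},{"delta_pos":[0.53,0.94,0],"grip":-0.08},{"delta_pos":[0.53,0.94,0],"grip":-0.08},{"delta_pos":[0.53,0.94,0],"grip":-0.08}]'

```text
validation failed for argument at $.st...
```

Emit:
jog_arm --steps '[{"delta_pos":[0.53,0.94,0],"grip":-0.08},{"delta_pos":[0.53,0.94,0],"grip":-0.08},{"delta_pos":[0.53,0.94,0],"grip":-0.08},{"delta_pos":[0.53,0.94,0],"grip":-0.08},{"delta_pos":[0.53,0.94,0],"grip":-0.08},{"delta_pos":[0.53,0.94,0],"grip":-0.08},{"delta_pos":[0.53,0.94,0],"grip":-0.08},{"delta_pos":[0.53,0.94,0],"grip":-0.08}]'

```text
validation failed for argument at $.st...
```

Emit:
jog_arm --steps '[{"delta_pos":[0,0,0.4],"delta_rot":[0,0,-0.0444],"grip":-0.08},{"delta_pos":[0,0,0.4],"delta_rot":[0,0,-0.0444],"grip":-0.08},{"delta_pos":[0,0,0.4],"delta_rot":[0,0,-0.0444],"grip":-0.08},{"delta_pos":[0,0,0.4],"delta_rot":[0,0,-0.0444],"grip":-0.08},{"delta_pos":[0,0,0.4],"delta_rot":[0,0,-0.0444],"grip":-0.08},{"delta_pos":[0,0,0.4],"delta_rot":[0,0,-0.0444],"grip":-0.08},{"delta_pos":[0,0,0.4],"delta_rot":[0,0,-0.0444],"grip":-0.08},{"delta_pos":[0,0,0.4],"delta_rot":[0,0,-0.0444],"grip":-0.08}]'

```text
time: 0.9
tool_pos: [236.2, -578.2, 144.5]
orientation: [-0.0, 0.031, 1.0, 0.0]
wrist_force: [0.7, 0.1, 0.6]
grip_width: 0.471
```

```bash
cat >> h.py <<'E'
from scipy.spatial.transform import Rotation as Rn
S0=np.array([521.5,40.4]); XS=np.array([-.054,.9985]); YS=np.array([-.9985,-.054])
def R(s): q=s["orientation"]; return Rn.from_quat([q[1],q[2],q[3],q[0]])
def st():
    s=manip.read_state(); M=R(s).as_matrix(); p=s["tool_pos"]; d=p[:2]-S0
    print("t",round(s["time"],2),"p",p.round(1),"head",round(np.degrees(np.arctan2(M[1,0],M[0,0])),2),"station",(d@XS).round(1),(d@YS).round(1),"z",M[:,2].round(3),"F",s["wrist_force"].round(1),"grip",round(float(s["grip_width"]),3),"q",s["q"].round(2))
    return s,M
def to(target):
    s,M=st(); d=np.array(target)-s["tool_pos"]; print("tool mm",(M.T@d).round(1),"units",(M.T@d/30).round(3))
E
python3 -c "
from h import *
to([558.7,-171.7,25])"
```

```text
t 0.9 p [ 236.2 -578.2  144.5] head 176.47 station -602.3 318.3 z [-0.     0.001 -1.   ] F [0.7 0.1 0.6] grip 0.471 q [-0.92  0.46 -0.12 -0.   -0.98  0.86]
tool mm [-297.   425.5  119.7] units [-9.899 14.183  3.992]
```

Emit:
jog_arm --steps '[{"delta_pos":[-0.62,0.885,0],"delta_rot":[0,0,0],"grip":-0.08},{"delta_pos":[-0.62,0.885,0],"delta_rot":[0,0,0],"grip":-0.08},{"delta_pos":[-0.62,0.885,0],"delta_rot":[0,0,0],"grip":-0.08},{"delta_pos":[-0.62,0.885,0],"delta_rot":[0,0,0],"grip":-0.08},{"delta_pos":[-0.62,0.885,0],"delta_rot":[0,0,0],"grip":-0.08},{"delta_pos":[-0.62,0.885,0],"delta_rot":[0,0,0],"grip":-0.08},{"delta_pos":[-0.62,0.885,0],"delta_rot":[0,0,0],"grip":-0.08},{"delta_pos":[-0.62,0.885,0],"delta_rot":[0,0,0],"grip":-0.08}]'

```text
time: 1.7
tool_pos: [399.5, -375.3, 145.2]
orientation: [-0.0, 0.034, 0.999, 0.0]
wrist_force: [-0.4, -0.1, -0.3]
grip_width: 0.463
```

Emit:
jog_arm --steps '[{"delta_pos":[-0.62,0.885,0],"delta_rot":[0,0,0],"grip":-0.08},{"delta_pos":[-0.62,0.885,0],"delta_rot":[0,0,0],"grip":-0.08},{"delta_pos":[-0.62,0.885,0],"delta_rot":[0,0,0],"grip":-0.08},{"delta_pos":[-0.62,0.885,0],"delta_rot":[0,0,0],"grip":-0.08},{"delta_pos":[-0.62,0.885,0],"delta_rot":[0,0,0],"grip":-0.08},{"delta_pos":[-0.62,0.885,0],"delta_rot":[0,0,0],"grip":-0.08},{"delta_pos":[-0.62,0.885,0],"delta_rot":[0,0,0],"grip":-0.08},{"delta_pos":[-0.62,0.885,0],"delta_rot":[0,0,0],"grip":-0.08}]'

```text
time: 2.5
tool_pos: [562.2, -173.4, 145.1]
orientation: [-0.0, 0.033, 0.999, 0.0]
wrist_force: [-0.2, -0.6, -0.4]
grip_width: 0.456
```

Emit:
jog_arm --steps '[{"delta_pos":[0,0,0.5],"delta_rot":[0,0,-0.0435],"grip":-0.08},{"delta_pos":[0,0,0.5],"delta_rot":[0,0,-0.0435],"grip":-0.08},{"delta_pos":[0,0,0.5],"delta_rot":[0,0,-0.0435],"grip":-0.08},{"delta_pos":[0,0,0.5],"delta_rot":[0,0,0],"grip":-0.08},{"delta_pos":[0,0,0],"delta_rot":[0,0,0],"grip":-0.08}]'

```text
time: 3.0
tool_pos: [559.8, -174.4, 83.0]
orientation: [-0.003, -0.17, 0.985, 0.001]
wrist_force: [-0.4, 0.9, -0.3]
grip_width: 0.463
```

```bash
python3 -c "
from h import *
to([558.7,-171.7,25])"
```

```text
t 3.0 p [ 559.8 -174.4   83. ] head -160.39 station -216.5 -26.7 z [-0.006  0.001 -1.   ] F [-0.4  0.9 -0.3] grip 0.463 q [-0.03  0.48 -0.28 -0.   -0.81  0.37]
tool mm [-0.1  2.7 58. ] units [-0.005  0.091  1.932]
```

Emit:
jog_arm --steps '[{"delta_pos":[0,0,0.5],"delta_rot":[0,0,0],"grip":-0.08},{"delta_pos":[0,0,0.5],"delta_rot":[0,0,0],"grip":-0.08},{"delta_pos":[0,0,0.5],"delta_rot":[0,0,0],"grip":-0.08},{"delta_pos":[0,0,0.43],"delta_rot":[0,0,0],"grip":-0.08},{"delta_pos":[0,0.3,0],"delta_rot":[0,0,0],"grip":-0.08},{"delta_pos":[0,0,0],"delta_rot":[0,0,0],"grip":-0.08}]'

```text
time: 3.6
tool_pos: [558.4, -165.4, 27.8]
orientation: [-0.0, -0.171, 0.985, 0.0]
wrist_force: [-0.9, -0.2, -0.1]
grip_width: 0.459
```

```bash
cat >> h.py <<'E'
def look(name=None,box=None,n="top"):
    c=capture(n); W=cloud(c)
    if name: cv2.imwrite(name,cv2.resize(c["pixels"][200:300,200:420],None,fx=3.4,fy=3.4,interpolation=2))
    return c["pixels"],W
E
python3 -c "
from h import *
st()
look('pics/c1.png')
s=st()
"
```

```text
t 3.6 p [ 558.4 -165.4   27.8] head -160.31 station -207.5 -25.7 z [-0.001 -0.    -1.   ] F [-0.9 -0.2 -0.1] grip 0.459 q [-0.01  0.55 -0.34  0.   -0.68  0.35]
t 3.65 p [ 559.1 -165.7   28.4] head -160.29 station -207.8 -26.4 z [ 0.001 -0.    -1.   ] F [0.1 0.1 0.6] grip 0.458 q [-0.01  0.55 -0.34  0.   -0.68  0.35]
```

View pics/c1.png

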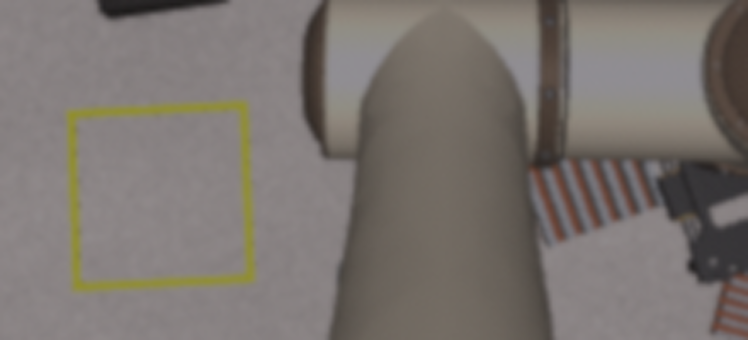

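The square is at crop (160,195). The arm hides most of the heatsink from above; its rear corner shows at (600,195), just ahead of the gripper at (710,200). Next I approach squarely, then push along an arc.

Emit:
jog_arm --steps '[{"delta_pos":[0,0.2,0.08],"delta_rot":[0,0,0],"grip":-0.08},{"delta_pos":[0,0.2,0],"delta_rot":[0,0,0],"grip":-0.08},{"delta_pos":[0,0.2,0],"delta_rot":[0,0,0],"grip":-0.08},{"delta_pos":[0,0.2,0],"delta_rot":[0,0,0],"grip":-0.08},{"delta_pos":[0,0.2,0],"delta_rot":[0,0,0],"grip":-0.08},{"delta_pos":[0,0.2,0],"delta_rot":[0,0,0],"grip":-0.08}]'

```text
time: 4.25
tool_pos: [546.9, -132.0, 25.6]
orientation: [0.0, -0.171, 0.985, -0.0]
wrist_force: [1.1, -2.4, 0.9]
grip_width: 0.46
```

Emit:
jog_arm --steps '[{"delta_pos":[0,0.2,0],"delta_rot":[0,0,0],"grip":-0.08},{"delta_pos":[0.02,0.22,0],"delta_rot":[0,0,0.0133],"grip":-0.08},{"delta_pos":[0.02,0.22,0],"delta_rot":[0,0,0.0133],"grip":-0.08},{"delta_pos":[0.02,0.22,0],"delta_rot":[0,0,0.0133],"grip":-0.08},{"delta_pos":[0.02,0.22,0],"delta_rot":[0,0,0.0133],"grip":-0.08},{"delta_pos":[0,0,0],"delta_rot":[0,0,0],"grip":-0.08}]'

```text
time: 4.85
tool_pos: [534.6, -101.2, 25.3]
orientation: [-0.0, -0.088, 0.996, 0.0]
wrist_force: [0.6, -0.2, -0.5]
grip_width: 0.461
```

```bash
python3 - <<'E'
from h import *
st()
I,W=look(n="side"); cv2.imwrite('pics/s1.png',cv2.resize(I[180:400,220:480],None,fx=2.6,fy=2.6,interpolation=2))
for lo in (30,33): print(rect(W,(480,600,-130,20),lo,43))
E
```

```text
t 4.85 p [ 534.6 -101.2   25.3] head -169.9 station -142.1 -5.4 z [-0.  0. -1.] F [ 0.6 -0.2 -0.5] grip 0.461 q [ 0.11  0.51 -0.44 -0.   -0.63  0.07]
(1239, array([525.9, -60.6]), array([ 81.1, 103.7]), 8.6, np.float64(38.6))
(1096, array([525.9, -60.6]), array([ 81.1, 103.7]), 8.6, np.float64(39.2))
```

View pics/s1.png

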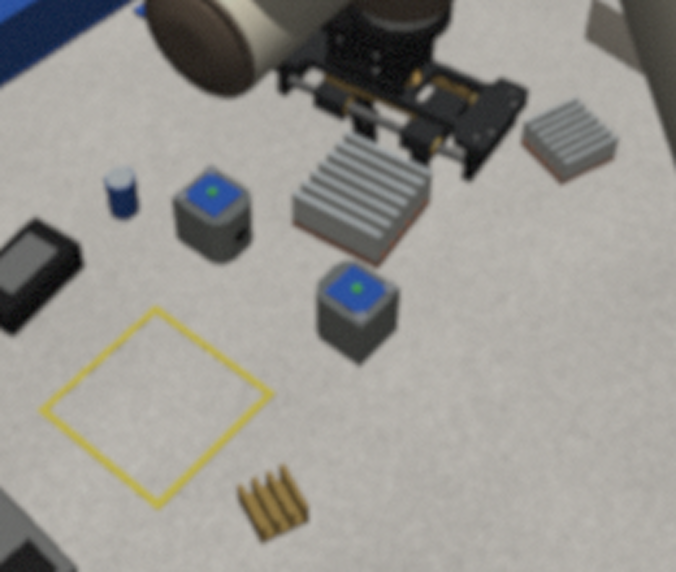

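Side view: the two fingers rest on the rear fin at (400,140), the heatsink is centred at (365,200), nearly aligned and flat, and it has not touched the heads at (212,210) and (357,310).

```bash
cat >> h.py <<'E'
def sink(n="side",zl=34):
    s,M=st(); I,W=look(n=n); z=W[...,2]
    D=W[...,:2]-s["tool_pos"][:2]; a=D@M[:2,1]; b=D@M[:2,0]
    m=(z>zl)&(z<46)&(a>11)&(a<97)&(np.abs(b)<60)&(a<97)
    P=W[m]-[S0[0],S0[1],0]; X=P@np.r_[XS,0]; Y=P@np.r_[YS,0]
    r=cv2.minAreaRect(np.c_[a[m],b[m]].astype(np.float32)); print("tool-frame rect",np.round(r[0],1),np.round(r[1],1),round(r[2],1))
    r=cv2.minAreaRect(np.c_[X,Y].astype(np.float32)); print("station rect",np.round(r[0],1),np.round(r[1],1),round(r[2],1),"n",m.sum(),"xmax",X.max().round(1),"y",Y.min().round(1),Y.max().round(1))
E
python3 - <<'E'
from h import *
sink()
W=np.load("topW.npy"); Ws=np.load("sideW.npy")
for V in(W,Ws):
    print(rect(V,(400,520,0,75),48,65),rect(V,(540,700,0,75),48,65))
E
```

```text
t 4.9 p [ 534.7 -101.4   25.2] head -169.87 station -142.3 -5.5 z [-0.  0. -1.] F [-0.  -1.2 -1.3] grip 0.461 q [ 0.11  0.51 -0.44 -0.   -0.63  0.07]
tool-frame rect [51.7  0.9] [81.4 82.1] 89.1
station rect [-91.1   1.8] [82.1 81.4] 6.2 n 1061 xmax -46.8 y -41.4 45.8
(445, array([452.9,  36.7]), array([49.9, 44.7]), 4.3, np.float64(52.0)) (427, array([589.6,  44.5]), array([50.8, 43.8]), 0.5, np.float64(52.3))
(522, array([454.4,  36. ]), array([51.9, 46.6]), 1.6, np.float64(52.9)) (443, array([591.4,  43.7]), array([51.9, 47.5]), 1.5, np.float64(53.0))
```

Emit:
jog_arm --steps '[{"delta_pos":[0.013,0.2,0],"delta_rot":[0,0,0.0096],"grip":-0.08},{"delta_pos":[0.013,0.2,0],"delta_rot":[0,0,0.0096],"grip":-0.08},{"delta_pos":[0.013,0.2,0],"delta_rot":[0,0,0.0096],"grip":-0.08},{"delta_pos":[0.013,0.17,0],"delta_rot":[0,0,0.0096],"grip":-0.08},{"delta_pos":[0,0,0],"delta_rot":[0,0,0],"grip":-0.08}]'

```text
time: 5.45
tool_pos: [530.2, -79.0, 25.0]
orientation: [-0.0, -0.028, 1.0, 0.0]
wrist_force: [-0.2, -0.4, 0.5]
grip_width: 0.462
```

```bash
sed -i 's/^S0=.*/S0=np.array([522.,40.2]); XS=np.array([-.0558,.9984]); YS=np.array([-.9984,-.0558])/' h.py; python3 - <<'E'
from h import *
sink()
c=capture("side");W=cloud(c)
print(rect(W,(400,500,10,75),48,65),rect(W,(540,700,10,75),48,65))
E
```

```text
t 5.45 p [530.2 -79.   25. ] head -176.8 station -119.5 -1.5 z [-0.001  0.    -1.   ] F [-0.2 -0.4  0.5] grip 0.462 q [ 0.15  0.5  -0.46 -0.   -0.61 -0.1 ]
tool-frame rect [51.9  1.4] [82.2 81.8] 89.3
station rect [-67.6  -0.1] [82.2 81.8] 89.3 n 1054 xmax -26.7 y -41.4 41.4
(520, array([454.4,  36.6]), array([50.9, 46.9]), 2.3, np.float64(52.9)) (441, array([591.4,  44.7]), array([51.1, 46.7]), 1.5, np.float64(53.0))
```

Aligned to within about 1 mm and 1°, so I push through the gap.

Emit:
jog_arm --steps '[{"delta_pos":[-0.003,0.2,0],"delta_rot":[0,0,0],"grip":-0.08},{"delta_pos":[-0.003,0.2,0],"delta_rot":[0,0,0],"grip":-0.08},{"delta_pos":[-0.003,0.2,0],"delta_rot":[0,0,0],"grip":-0.08},{"delta_pos":[-0.003,0.2,0],"delta_rot":[0,0,0],"grip":-0.08},{"delta_pos":[-0.003,0.2,0],"delta_rot":[0,0,0],"grip":-0.08},{"delta_pos":[0,0.2,0],"delta_rot":[0,0,0],"grip":-0.08}]'

```text
time: 6.15
tool_pos: [528.8, -42.7, 25.2]
orientation: [-0.0, -0.028, 1.0, -0.0]
wrist_force: [-0.2, -1.0, -1.2]
grip_width: 0.459
```

```bash
python3 -c "
from h import *
sink()"
```

```text
t 6.15 p [528.8 -42.7  25.2] head -176.83 station -83.1 -2.2 z [-0. -0. -1.] F [-0.2 -1.  -1.2] grip 0.459 q [ 0.23  0.49 -0.47 -0.   -0.61 -0.17]
tool-frame rect [54. -2.] [85.7 91.3] 0.1
station rect [-29.1  -4.1] [85.7 91.3] 0.1 n 1061 xmax 13.8 y -49.8 41.5
```

Emit:
jog_arm --steps '[{"delta_pos":[0,0.2,0],"delta_rot":[0,0,0],"grip":-0.08},{"delta_pos":[0,0.2,0],"delta_rot":[0,0,0],"grip":-0.08},{"delta_pos":[0,0.2,0],"delta_rot":[0,0,0],"grip":-0.08},{"delta_pos":[0,0.2,0],"delta_rot":[0,0,0],"grip":-0.08},{"delta_pos":[0,0.2,0],"delta_rot":[0,0,0],"grip":-0.08},{"delta_pos":[0,0.2,0],"delta_rot":[0,0,0],"grip":-0.08},{"delta_pos":[0,0.2,0],"delta_rot":[0,0,0],"grip":-0.08},{"delta_pos":[0,0.2,0],"delta_rot":[0,0,0],"grip":-0.08}]'

```text
time: 7.0
tool_pos: [526.2, 5.1, 25.3]
orientation: [0.0, -0.028, 1.0, -0.0]
wrist_force: [1.0, -2.1, 0.4]
grip_width: 0.461
```

```bash
python3 -c "
from h import *
sink()"
```

```text
t 7.0 p [526.2   5.1  25.3] head -176.84 station -35.3 -2.3 z [ 0. -0. -1.] F [ 1.  -2.1  0.4] grip 0.461 q [ 0.32  0.48 -0.49  0.   -0.6  -0.26]
tool-frame rect [51.8  0.4] [118.   81.2] 89.9
station rect [16.6 -1.9] [118.   81.2] 89.8 n 1145 xmax 57.2 y -61.0 57.0
```

Emit:
jog_arm --steps '[{"delta_pos":[0.004,0.25,0],"delta_rot":[0,0,0],"grip":-0.08},{"delta_pos":[0.004,0.25,0],"delta_rot":[0,0,0],"grip":-0.08},{"delta_pos":[0.004,0.25,0],"delta_rot":[0,0,0],"grip":-0.08},{"delta_pos":[0.004,0.25,0],"delta_rot":[0,0,0],"grip":-0.08},{"delta_pos":[0.004,0.25,0],"delta_rot":[0,0,0],"grip":-0.08},{"delta_pos":[0.004,0.25,0],"delta_rot":[0,0,0],"grip":-0.08},{"delta_pos":[0.004,0.25,0],"delta_rot":[0,0,0],"grip":-0.08},{"delta_pos":[0.004,0.25,0],"delta_rot":[0,0,0],"grip":-0.08}]'

```text
time: 7.85
tool_pos: [521.9, 65.1, 25.3]
orientation: [-0.0, -0.028, 1.0, -0.0]
wrist_force: [0.7, -2.7, 3.0]
grip_width: 0.457
```

Emit:
jog_arm --steps '[{"delta_pos":[0,0.25,0],"delta_rot":[0,0,0],"grip":-0.08},{"delta_pos":[0,0.25,0],"delta_rot":[0,0,0],"grip":-0.08},{"delta_pos":[0,0.25,0],"delta_rot":[0,0,0],"grip":-0.08},{"delta_pos":[0,0.25,0],"delta_rot":[0,0,0],"grip":-0.08},{"delta_pos":[0,0.25,0],"delta_rot":[0,0,0],"grip":-0.08},{"delta_pos":[0,0.2,0],"delta_rot":[0,0,0],"grip":-0.08},{"delta_pos":[0,0,0],"delta_rot":[0,0,0],"grip":-0.08}]'

```text
time: 8.55
tool_pos: [519.7, 109.1, 25.1]
orientation: [0.0, -0.028, 1.0, 0.0]
wrist_force: [-0.4, 0.1, -0.1]
grip_width: 0.464
```

```bash
python3 - <<'E'
from h import *
sink()
I,W=look(n="side"); cv2.imwrite('pics/s2.png',cv2.resize(I[180:440,150:450],None,fx=2.3,fy=2.3,interpolation=2))
E
```

```text
t 8.55 p [519.7 109.1  25.1] head -176.8 station 68.9 -1.6 z [ 0.001  0.001 -1.   ] F [-0.4  0.1 -0.1] grip 0.464 q [ 0.51  0.49 -0.47 -0.   -0.61 -0.46]
tool-frame rect [51.4  2.1] [80.9 82.6] 0.4
station rect [120.3   0.5] [80.9 82.6] 0.4 n 888 xmax 160.9 y -41.1 41.8
```

View pics/s2.png

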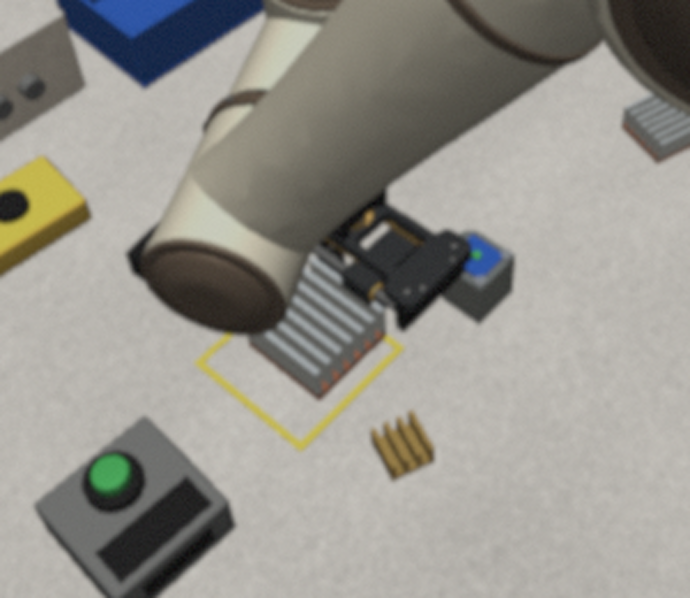

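The heatsink has passed the gap cleanly, with its front at (320,395), about 20 mm short of centre in the square at (300,350).

Emit:
jog_arm --steps '[{"delta_pos":[0,0.2,0],"delta_rot":[0,0,0],"grip":-0.08},{"delta_pos":[0,0.2,0],"delta_rot":[0,0,0],"grip":-0.08},{"delta_pos":[0,0.17,0],"delta_rot":[0,0,0],"grip":-0.08},{"delta_pos":[0,0.1,0],"delta_rot":[0,0,0],"grip":-0.08},{"delta_pos":[0,0,0],"delta_rot":[0,0,0],"grip":-0.08},{"delta_pos":[0,-0.3,0],"delta_rot":[0,0,0],"grip":-0.08},{"delta_pos":[0,-0.4,0],"delta_rot":[0,0,0],"grip":-0.08},{"delta_pos":[0,0,0],"delta_rot":[0,0,0],"grip":-0.08}]'

```text
time: 9.45
tool_pos: [519.3, 105.3, 25.2]
orientation: [-0.0, -0.026, 1.0, -0.0]
wrist_force: [-0.0, -0.3, -0.2]
grip_width: 0.463
```

Emit:
jog_arm --steps '[{"delta_pos":[0,0,-0.6],"delta_rot":[0,0,0],"grip":-0.08},{"delta_pos":[0,0,-1],"delta_rot":[0,0,0],"grip":-1},{"delta_pos":[0,0,-1],"delta_rot":[0,0,0],"grip":-1},{"delta_pos":[0,0,-1],"delta_rot":[0,0,0],"grip":-1},{"delta_pos":[0,0,-1],"delta_rot":[0,0,0],"grip":-1},{"delta_pos":[0,0,0],"delta_rot":[0,0,0],"grip":-1}]'

```text
time: 10.05
tool_pos: [522.3, 107.6, 168.0]
orientation: [0.005, -0.028, 1.0, 0.002]
wrist_force: [1.4, 0.8, 0.2]
grip_width: 0.089
```

```bash
python3 - <<'E'
from h import *
s,M=st()
for n in ("side","top"):
    I,W=look(n=n); print(n,rect(W,(440,600,110,250),33,46))
    if n=="side": cv2.imwrite('pics/s3.png',cv2.resize(I[180:440,150:450],None,fx=2.3,fy=2.3,interpolation=2))
to([505.3,360,115])
E
```

```text
t 10.05 p [522.3 107.6 168. ] head -176.83 station 67.2 -4.1 z [ 0.009  0.004 -1.   ] F [1.4 0.8 0.2] grip 0.089 q [ 0.51  0.29 -0.33  0.   -0.94 -0.45]
side (1215, array([513.6, 179.4]), array([83. , 82.4]), 3.3, np.float64(40.2))
top (13, array([473.7, 157.2]), array([ 6.3, 40.9]), 12.7, np.float64(38.7))
t 10.15 p [519.7 106.8 163.9] head -176.89 station 66.6 -1.4 z [ 0.001  0.001 -1.   ] F [-1.1 -0.6 -0.3] grip 0.035 q [ 0.51  0.3  -0.34 -0.   -0.94 -0.45]
tool mm [  0.7 253.6  49.2] units [0.023 8.452 1.639]
```

View pics/s3.png

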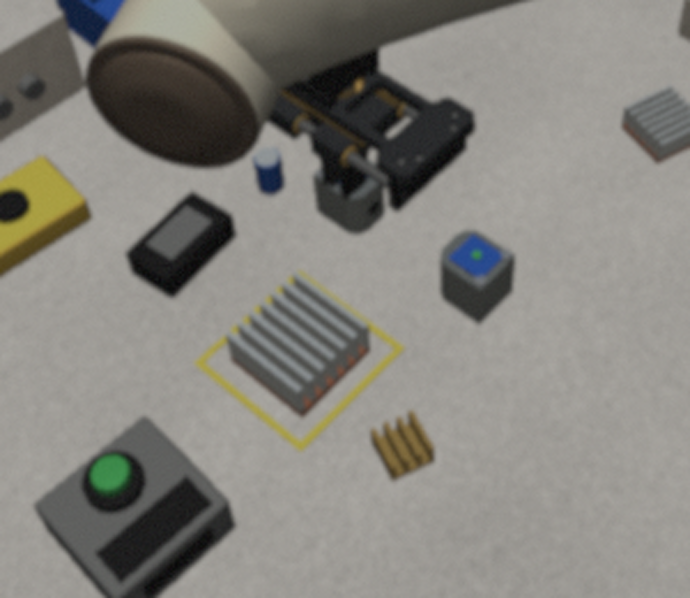

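The heatsink sits centred in the square at (300,345), flat, with nothing else moved. Next is the button at (110,472).

Emit:
jog_arm --steps '[{"delta_pos":[0,1,0],"delta_rot":[0,0,0],"grip":-1},{"delta_pos":[0,1,0],"delta_rot":[0,0,0],"grip":-1},{"delta_pos":[0,1,0],"delta_rot":[0,0,0],"grip":-1},{"delta_pos":[0,1,0],"delta_rot":[0,0,0],"grip":-1},{"delta_pos":[0,1,0],"delta_rot":[0,0,0],"grip":-1},{"delta_pos":[0,1,0],"delta_rot":[0,0,0],"grip":-1},{"delta_pos":[0,1,0.5],"delta_rot":[0,0,0],"grip":-1},{"delta_pos":[0,1,0.5],"delta_rot":[0,0,0],"grip":-1}]'

```text
time: 10.95
tool_pos: [505.8, 347.2, 131.5]
orientation: [-0.001, -0.027, 1.0, -0.001]
wrist_force: [-0.2, 0.6, 0.0]
grip_width: 0.004
```

Emit:
jog_arm --steps '[{"delta_pos":[0.023,0.45,0.3],"delta_rot":[0,0,0],"grip":-1},{"delta_pos":[0,0,0.3],"delta_rot":[0,0,0],"grip":-1},{"delta_pos":[0,0,0],"delta_rot":[0,0,0],"grip":-1}]'

```text
time: 11.25
tool_pos: [503.9, 358.4, 112.8]
orientation: [-0.002, -0.027, 1.0, -0.002]
wrist_force: [-0.0, -0.3, 0.5]
grip_width: 0.005
```

```bash
python3 - <<'E'
from h import *
to([505.2,360,90])
for n in("top","side"):
    W=np.load(n+"W.npy");X,Y,Z=[W[...,i] for i in range(3)]
    d=np.hypot(X-505.5,Y-360); print(n,"top z",np.nanmedian(Z[d<9]).round(1),"ring",np.nanmedian(Z[(d>16)&(d<20)]).round(1))
    I=np.load(n+"I.npy");hsv=cv2.cvtColor(I,cv2.COLOR_BGR2HSV)
    m=(hsv[...,0]>45)&(hsv[...,0]<80)&(hsv[...,1]>120)&(d<30)&(Z>67); print(cv2.minAreaRect(W[m][:,:2].astype(np.float32)),m.sum())
E
```

```text
t 11.25 p [503.9 358.4 112.8] head -176.88 station 318.7 0.3 z [-0.004 -0.004 -1.   ] F [-0.  -0.3  0.5] grip 0.005 q [ 0.88  0.49 -0.17 -0.   -0.92 -0.82]
tool mm [-1.5  1.6 22.8] units [-0.049  0.052  0.76 ]
top top z 67.5 ring 57.4
((506.1731872558594, 357.868408203125), (23.588693618774414, 25.515121459960938), 0.4095393717288971) 71
side top z 68.4 ring 57.1
((506.8765563964844, 358.93560791015625), (25.349151611328125, 24.66855239868164), 83.05203247070312) 140
```

Emit:
jog_arm --steps '[{"delta_pos":[-0.08,0,0.3],"delta_rot":[0,0,0],"grip":-1},{"delta_pos":[0,0,0.3],"delta_rot":[0,0,0],"grip":-1},{"delta_pos":[0,0,0.2],"delta_rot":[0,0,0],"grip":-1},{"delta_pos":[0,0,0.07],"delta_rot":[0,0,0],"grip":-1},{"delta_pos":[0,0,0.07],"delta_rot":[0,0,0],"grip":-1},{"delta_pos":[0,0,0],"delta_rot":[0,0,0],"grip":-1}]'

```text
time: 11.85
tool_pos: [507.4, 360.1, 87.0]
orientation: [-0.0, -0.028, 1.0, -0.0]
wrist_force: [-0.2, -0.3, -0.3]
grip_width: 0.007
```

Emit:
jog_arm --steps '[{"delta_pos":[0,0,0.07],"delta_rot":[0,0,0],"grip":-1},{"delta_pos":[0,0,0.07],"delta_rot":[0,0,0],"grip":-1},{"delta_pos":[0,0,0],"delta_rot":[0,0,0],"grip":-1}]'

```text
time: 12.15
tool_pos: [507.7, 360.5, 83.4]
orientation: [0.0, -0.028, 1.0, 0.0]
wrist_force: [-0.6, -0.1, 3.2]
grip_width: 0.005
```

Emit:
jog_arm --steps '[{"delta_pos":[0,0,0.07],"delta_rot":[0,0,0],"grip":-1},{"delta_pos":[0,0,0.04],"delta_rot":[0,0,0],"grip":-1},{"delta_pos":[0,0,0],"delta_rot":[0,0,0],"grip":-1}]'

```text
time: 12.45
tool_pos: [507.7, 360.5, 80.4]
orientation: [0.0, -0.028, 1.0, 0.0]
wrist_force: [-0.7, 0.3, 6.4]
grip_width: 0.011
```

Emit:
jog_arm --steps '[{"delta_pos":[0,0,0.05],"delta_rot":[0,0,0],"grip":-1},{"delta_pos":[0,0,0],"delta_rot":[0,0,0],"grip":-1},{"delta_pos":[0,0,0],"delta_rot":[0,0,0],"grip":-1}]'

```text
time: 12.75
tool_pos: [507.7, 360.5, 80.3]
orientation: [0.001, -0.028, 1.0, 0.0]
wrist_force: [-2.7, -1.3, 11.7]
grip_width: 0.005
```

The TCP stopped at 80.3 while the force rose to 11.7 N, so the button is at its stop. I release it and back off.

Emit:
jog_arm --steps '[{"delta_pos":[0,0,-0.2],"delta_rot":[0,0,0],"grip":-1},{"delta_pos":[0,0,-0.4],"delta_rot":[0,0,0],"grip":-1},{"delta_pos":[0,0,-1],"delta_rot":[0,0,0],"grip":-1},{"delta_pos":[0,0,-1],"delta_rot":[0,0,0],"grip":-1},{"delta_pos":[0,0,-1],"delta_rot":[0,0,0],"grip":-1},{"delta_pos":[0,0,-0.5],"delta_rot":[0,0,0],"grip":-1},{"delta_pos":[0,0,0],"delta_rot":[0,0,0],"grip":-1},{"delta_pos":[0,0,0],"delta_rot":[0,0,0],"grip":-1}]'

```text
time: 13.55
tool_pos: [506.8, 359.9, 200.2]
orientation: [-0.001, -0.027, 1.0, -0.0]
wrist_force: [-0.4, -0.4, -0.2]
grip_width: 0.008
```

```bash
python3 - <<'E'
from h import *
st()
I,W=look(n="side"); print(rect(W,(440,600,110,250),33,46),rect(W,(620,720,90,220),25,40),rect(W,(400,480,100,220),14,30)); print(sq(I,W))
X,Y,Z=[W[...,i] for i in range(3)]; d=np.hypot(X-505.5,Y-360); print("button z",np.nanmedian(Z[d<9]))
cv2.imwrite('pics/s4.png',cv2.resize(I[180:440,150:450],None,fx=2.3,fy=2.3,interpolation=2))
E
```

```text
t 13.55 p [506.8 359.9 200.2] head -176.87 station 320.1 -2.7 z [-0.001 -0.    -1.   ] F [-0.4 -0.4 -0.2] grip 0.008 q [ 0.88  0.41 -0.06 -0.   -1.1  -0.82]
(1211, array([513.7, 179.6]), array([82.7, 82. ]), 3.0, np.float64(40.2)) (0, array([0., 0.]), array([0., 0.]), 0.0, np.float64(nan)) (226, array([440. , 177.5]), array([81. , 79.8]), 89.9, np.float64(22.2))
(np.int64(350), array([515. , 180.2]), array([122.2, 121.3]), 3.348052740097046)
button z 550.2685768506532
  return _methods._mean(a, axis=axis, dtype=dtype,
  ret = ret.dtype.type(ret / rcount)
```

View pics/s4.png

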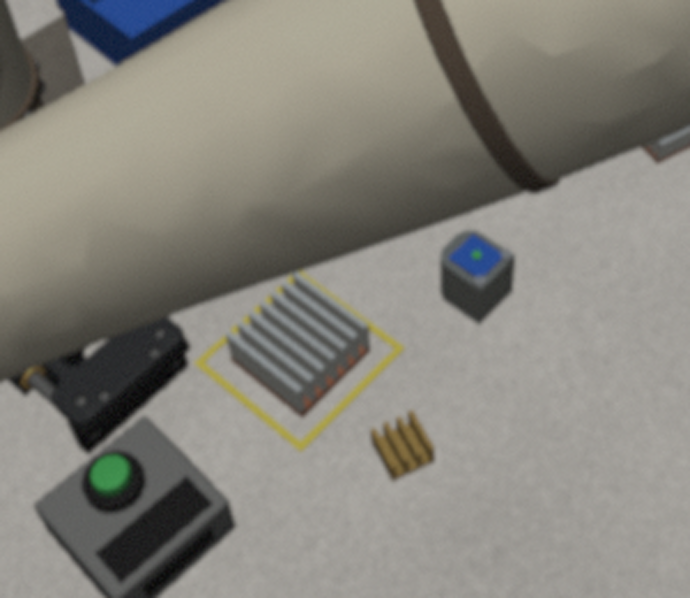

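The heatsink is unmoved at (300,345) inside the tape, the button at (110,472) is back up and the arm is clear, so I hand the job in.

```bash
python3 -c "
from bench import ticket
print(ticket.sign_off())"
```

```text
the job is handed in; nothing more can be done
None
```

I pushed the heatsink flat along the bench with two fingers on its rear fin, straightened it, and took it through the gap into the yellow square. Then I pressed the green button and let it go. The job was handed in at about 13.6 s on the robot's clock.

**Heatsink:** the last side-camera check put its centre at (513.7, 179.6) mm and the square's centre at (515.0, 180.2) mm. They agree to within about 1.5 mm and 0.4°, with 15 mm of room on each side. Its top measures 40 mm above the bench, so it lies flat.

**Gap:** the wrist force read no more than about 4 N at the end of each push, and I saw no sign of it catching on the sensor heads.

**Button:** the arm stopped moving down while the force rose to 11.7 N, above the 5 N spring, so it reached its stop. I then lifted clear, and the final picture shows the button up again.

**Checks that failed:** the last automatic height reading of the button and position reading of the adapter gave nothing usable, because the arm blocked the view. The reading for the small brass heatsink was also invalid, because the box it measured took in part of the large heatsink. By eye, the brass heatsink is in place in the final picture. The adapter and the capacitor last showed in the picture before the button press, undisturbed.

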